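# Cover the shaker block and lock it

### The arm

A 6-joint arm with a two-finger parallel gripper is mounted at the origin on the work surface. World frame = base frame: x ahead of the robot, y to its left, z up, the work surface at z = 0. Lengths are in m, angles in rad, forces in N, time in s.
With the tool pointing down it reaches from about 0.3 to 0.85 m from the base axis. Payload 4.2 kg.
Tool frame: the origin (TCP) lies between the finger pads; the fingertips stand ahead of it and the grasp point (between the pads) lies 6 mm ahead of it (nose_length is the z of the fingertips in the tool frame, in m); z points along the fingers, y is the line along which they close (so a half turn about z gives the same grasp; the last joint's range is limited). The gripper opens to 91 mm and grips with 3 to 60 N. Pads are 32 mm wide; open, the fingers measure 118 mm over their backs; the gripper's body (76 mm by 178 mm) begins 60 mm behind the grasp point.
Start: joints at [1.223, 0.32, 1.565, -0, 1.257, -0.02], TCP at [0.185, 0.544, 0.239] pointing down, gripper open.
Joint ranges: [-3.11, 3.11], [-0.84, 2.01], [0.21, 2.61], [-1.34, 4.49], [0.05, 2.63], [-2.56, 2.56]. Speed limits (rad/s): [2.57, 2.57, 3.14, 3.14, 3.14, 3.14].

### API

Orientations are given as a rotation vector (axis times angle).
In Python, from plant import get_obs, get_image, sign_off, recognise, tip_of, nose_length gives the robot as it stands.
- The arm moves only by the tool drive_tool, never from a script. Its argument "moves" is a list of rows, each a list of 5 numbers: the shift along the world's x, y, z in mm, then the turn about the world's z in rad, then the finger opening in mm, from 0 to 91.2. A call has exactly 8 rows; each row shifts and turns the commanded pose from where the row before left it; what a row does not reach is not made up. A row lasts 1/10 s, in which the tool goes at most 50 mm and 8.59 degrees, less where a joint would pass 70% of its speed; a pose out of reach is approached as far as the arm can. A call is refused whole if a number of a shift passes 50 or a number of a turn 0.15, either way. A call with a gripper value outside its range is refused whole. The fingers move at their own pace and stop on an object; "squeeze" is the grip in N (left out, the last holds). Time passes only in rows, so rows that do not move let the fingers close, or fill a call up. It gives the time, the measured TCP pose, the force, the opening and the grip force at its end, in the units of the state.
- get_obs(): the state, without advancing time (a new reading comes with each control period).
- get_image(name): name is "scene" or "top" or "wrist"; returns a dict with "color" (480x640x3 uint8, red, green, blue), "z_map" (480x640 float32, m along the optical axis (not along the pixel's ray), 0 where there is no reading), "fx", "fy", "cx", "cy" (pixels), "k1" (the pictures are not rectified: a ray, as slopes to the right and down, at radius r is drawn at 1 + k1 r^2 times it, then the intrinsics apply), "xyz" and "rotation" of the camera in the world; the wrist camera has in their place "T_tool_cam" (4x4, takes a point from camera to tool coordinates, whose origin is the TCP and whose axes are the flange's). Camera axes: x right, y down, z forward; pixel columns grow to the right and rows downward; lengths in m; the calibration is good to about 2 mm. A picture is of the moment at which its call begins: read the wrist's pose just before it.
- sign_off(): hands the job in; it is judged then, once.
Trained networks look in the newest picture that a camera, given by its name, has taken for a name from the list of things; names that differ only in an ending like _2 or _b are one class to them, and where a whole thing is asked for, a point or a joint stands for the part that bears it (a point fixed in the world has none). Each returns a list of dicts, best first, with "confidence" (0 to 1); they miss things now and then, are a little off and sometimes report something else, mostly with a low value. They report only what shows in the picture. A call takes as long as a camera call.
- recognise(camera, query): "pixel" ([column, row] in pixels, amid what is visible of it).
- tip_of(camera, query): "pixel" ([column, row] in pixels: a listed point, or the origin of a listed thing).
The state is a dict: "time_s": time; "joint_positions": joint angles; "dq": joint speeds; "joint_efforts": joint torques, N m; "ee_pos": TCP position; "tool_rot": TCP orientation; "contact_force": force on the tool from outside, world axes, zero at the start; "ft_torque": the same for the moment, N m; "opening": finger opening in m; "gripper_force": force on a finger pad.
Only numpy, scipy, OpenCV 4.12 (cv2) and the standard library are available. Lean on these libraries where they do the work, as an engineer would, in place of code of your own. Each camera call takes 0.05 s, during which the arm holds its last target. There are 200 camera calls.

### The job

Take the aluminium cover plate off the sloping stand and put it back on the shaker's block, fully down over both locating pins and lying flat. Then swing the turnbutton fully round over the cover's edge to lock it, let go, and leave everything else as it stands.

Things in the scene. Friction and masses are not known exactly. Their poses are not given: they have to be found in the camera images.
- cover: Loose aluminium cover plate, 90 (x) x 150 (y) x 6 mm, about 0.25 kg, lying on the sloping stand. Origin: centre of its underside; z: its upward normal, at the start leaning some 25 degrees from vertical, towards the stand's low edge. Two round through holes, diameter 11, at x = 0, y = +62 and -62 mm. It fits either way round (half a turn about z).
- fin (a point): Middle of the top edge of the cover's grip fin, 40 mm above the cover's underside, axes as the cover's. The fin stands on the middle of the plate: 12 mm thick (x), 60 mm long (y), 34 mm high above the plate's top.
- stand: Dark steel sloping stand, fixed, base 150 (x) x 190 (y) mm, origin under its centre. Its top slopes 25 degrees, low at -x, with a 6 mm lip near the low edge; the slope's centre, under the cover, is 150 mm above the table.
- shaker: White laboratory thermo-shaker, fixed; base 320 (x) x 220 (y) mm, origin under its centre, z up, control panel at -x. Deck at z = 85. On it a white block 160 (x) x 170 (y) x 60 mm, top at z = 145. The block's carriage has stopped anywhere up to 8 mm either side of mid-stroke along the shaker's x (none in y or yaw; now rigid). This shift is not reported: find it by touch or by eye.
- seat (a point): Fixed to the shaker's base, axes as its: where the seated cover's origin would be with the block at mid-stroke, at the block's top; truly it is up to 8 mm off along x, with the block. The block's two locating pins stand at y = +62 and -62 mm of that point: diameter 8, 14 mm high, the top 3 mm tapering to diameter 4. The cover goes over them and lies flat on the block.
- pivot (a point): Fixed to the shaker's base, axes as its: where the turnbutton's vertical pivot axis meets the top of its arm with the block at mid-stroke; it is carried with the block, so is off along x by the same shift as the seat. The arm is 12 mm wide, 8 thick, reaches 46 from the pivot; its underside is 2 mm above a seated cover.
- turnbutton (a joint): Angle (rad) of the steel turnbutton on the block. 0: closed, the arm points along the shaker's +x, over the cover's edge; grows anticlockwise seen from above, to 2.6; at 1.57 it points to the shaker's +y. Stays where left. A round upright knob, diameter 10 mm, 34 mm out from the pivot, stands 26 mm up from the top of the arm.
- vial: Bystander: small capped glass vial, diameter 20, height 38, standing on the shaker's deck (mm); origin at the centre of its underside. Leave alone.
- beaker: Bystander: empty glass cup, diameter 56, height 60, beside the stand (mm); origin at the centre of its underside. Leave alone.
- autoclave: Bystander: steel pressure vessel, diameter 44, height 80, standing on the table (mm); origin at the centre of its underside. Leave alone.
- wrench: Bystander: wrench, 130 long, lying on the table (mm); origin at the centre of its underside. Leave alone.
- reagent: Bystander: amber reagent bottle, diameter 60, height 100, standing on the table (mm); origin at the centre of its underside. Leave alone.
- collar: Bystander: steel collar, outer diameter 60, height 20, lying on the table (mm); origin at the centre of its underside. Leave alone.
- tipbox: Bystander: open white box 80 x 120 x 50, standing on the table (mm); origin at the centre of its underside. Leave alone.

How it is judged:
On the way:
1. the cover lies flat and fully down over both pins while the turnbutton is still clear of it (z of cover in the frame of shaker between 0.141 and 0.148 m and x of cover in the frame of shaker between 0.072 and 0.098 m and y of cover in the frame of shaker between -0.005 and 0.005 m and angle between the y axis of cover and the y axis of shaker, either way round below 0.06 rad and angle between cover's own z axis and vertical below 0.04 rad and value of joint turnbutton above 1 rad), for 0.2 s.
At the end, for the whole second after the job is handed in: The cover lies on the block, at rest, over both pins: underside within 3 mm of the block's top, level within 0.04 rad, square to the shaker within 0.06 rad, centred within 5 mm in the shaker's y and between 72 and 98 mm in its x; the turnbutton is within 0.25 rad of closed (z of cover in the frame of shaker between 0.141 and 0.148 m and x of cover in the frame of shaker between 0.072 and 0.098 m and y of cover in the frame of shaker between -0.005 and 0.005 m and angle between the y axis of cover and the y axis of shaker, either way round below 0.06 rad and angle between cover's own z axis and vertical below 0.04 rad and value of joint turnbutton below 0.25 rad and linear speed of cover below 0.02 m/s and velocity of joint turnbutton below 0.05 rad/s); the robot touches nothing.
It fails at once if a bystander (vial, beaker, autoclave, wrench, reagent bottle, collar or box) is shifted by more than 30 mm (distance of any of vial, beaker, autoclave, wrench, reagent, collar, tipbox from where it was at the start of the episode above 0.03 m).
It fails at once if a bystander is knocked over (angle between any of vial, beaker, autoclave, wrench, reagent, collar, tipbox's own z axis and vertical above 0.5 rad).
It also fails if it takes over 72 s, if anything falls off the work surface, if the arm or the gripper's body presses on something with over 40 N, if the wrist force passes 120 N, or if a joint passes its speed limit or range.

## Working session

There is one attempt and no reset: what is moved stays moved. The work goes in short steps, Python scripts to look and compute and a tool call to move; the robot and the scene stay as the last step left them, time stands still between calls to the robot, and variables do not carry over. Pictures are saved under pics/ and viewed, at most 10 in all, crops included, and the job is handed in when it is done.

Besides the shell and the picture viewer there is one more tool, called as a command line: name --pt "numbers of a row" for each row, then --argument value for the rest. drive_tool: Moves the arm, as the interface text tells. Its arguments: {"type":"object","properties":{"moves":{"type":"array"},"squeeze":{"type":"number"}},"required":["moves"]}

```bash
ls; mkdir -p pics
cat > h.py <<'E'
import numpy as np, cv2
from plant import *
from scipy.spatial.transform import Rotation as R
def cam(n):
    o=get_obs(); im=get_image(n)
    if n=="wrist":
        T=np.eye(4);T[:3,:3]=R.from_rotvec(o["tool_rot"]).as_matrix();T[:3,3]=o["ee_pos"]
        T=T@np.array(im["T_tool_cam"])
    else:
        T=np.eye(4);r=np.array(im["rotation"]);T[:3,:3]=r if r.shape==(3,3) else R.from_rotvec(r).as_matrix();T[:3,3]=im["xyz"]
    im["T"]=T; return im
def ray(im,p):
    K=np.array([[im["fx"],0,im["cx"]],[0,im["fy"],im["cy"]],[0,0,1.]])
    u=cv2.undistortPoints(np.array([[p]],float),K,np.array([im["k1"],0,0,0.]))[0,0]
    return im["T"][:3,3], im["T"][:3,:3]@np.array([u[0],u[1],1])
def at_z(im,p,z):
    o,d=ray(im,p); return o+d*(z-o[2])/d[2]
def deep(im,p):
    o,d=ray(im,p); c,r=int(round(p[0])),int(round(p[1])); w=im["z_map"][max(r-1,0):r+2,max(c-1,0):c+2]; w=w[w>0]
    return o+d*np.median(w) if w.size else None
def tri(a,b):
    A=0;B=0
    for o,d in (a,b):
        d=d/np.linalg.norm(d);P=np.eye(3)-np.outer(d,d);A=A+P;B=B+P@o
    x=np.linalg.solve(A,B); return x,[np.linalg.norm((np.eye(3)-np.outer(d,d)/(d@d))@(x-o))*1e3 for o,d in (a,b)]
def proj(im,X):
    q=im["T"][:3,:3].T@(np.array(X)-im["T"][:3,3]);x,y=q[:2]/q[2];f=1+im["k1"]*(x*x+y*y)
    return [im["fx"]*x*f+im["cx"],im["fy"]*y*f+im["cy"]]
def save(im,f): cv2.imwrite("pics/"+f,im["color"][:,:,::-1])
E
cat > a.py <<'E'
from h import *
np.set_printoptions(precision=4,suppress=True)
o=get_obs();print(o["ee_pos"],o["tool_rot"],nose_length)
for n in ("scene","top"):
    im=cam(n);save(im,n+"0.png");print(n,im["T"][:3,3],im["T"][:3,2])
    for q in ("cover","fin","stand","shaker","seat","pivot","turnbutton","vial","beaker","autoclave","reagent","collar","tipbox","wrench"):
        for f in (tip_of,):
            try:
                for d in f(n,q)[:2]:
                    print(n,q,np.round(d["pixel"],1),round(d["confidence"],2),deep(im,d["pixel"]))
            except Exception as e: print(q,e)
E
python3 a.py
```

```text
pics
[0.185  0.5439 0.2381] [-0.5126 -3.0992  0.0027] 0.025
scene [ 1.2064 -0.2818  0.8074] [-0.6531  0.2581 -0.7119]
scene cover [203.4 247. ] 0.62 [ 0.5474 -0.2363  0.1604]
scene cover [442.3 340. ] 0.5 [0.7897 0.1011 0.0362]
scene fin [199.7 233.7] 0.75 [ 0.5375 -0.2368  0.1826]
scene stand [209.5 306.5] 0.89 [ 0.5946 -0.2521  0.0635]
scene stand [452.7 167.4] 0.19 [0.5119 0.2657 0.1592]
scene shaker [439.2 223.5] 0.86 [0.6046 0.1885 0.1163]
scene pivot [452.4 168.3] 0.68 [0.5109 0.2662 0.1561]
turnbutton it knows: autoclave, beaker, collar, cover, fin, pivot, reagent, seat, shaker, stand, tipbox, vial, wrench
scene vial [392.1 185.3] 0.55 [0.4464 0.1727 0.092 ]
scene vial [310.8 240.5] 0.17 [ 0.4529 -0.0117  0.0042]
scene beaker [137.5 330.9] 0.77 [ 0.5709 -0.3819  0.0265]
scene autoclave [362.1 327.3] 0.73 [ 0.7056 -0.0101  0.022 ]
scene reagent [440.7 340. ] 0.64 [0.7885 0.0987 0.0359]
scene collar [378.4 371.3] 0.67 [ 0.7844 -0.0141 -0.0016]
scene tipbox [301.6 390.3] 0.87 [ 0.7727 -0.149   0.0036]
scene wrench [311.9 243. ] 0.69 [ 0.4626 -0.0129  0.0064]
scene wrench [441.3 2
[... 272 characters left out ...]
3. ] 0.74 [0.4852 0.2344 0.1463]
top shaker [404.5 243.4] 0.72 [ 0.5351 -0.2326  0.1852]
turnbutton it knows: autoclave, beaker, collar, cover, fin, pivot, reagent, seat, shaker, stand, tipbox, vial, wrench
top vial [227.4 300.1] 0.61 [0.4448 0.1698 0.1193]
top beaker [448.7 248. ] 0.92 [ 0.5253 -0.3402  0.1403]
top beaker [405.3 244.4] 0.55 [ 0.5327 -0.234   0.1859]
top autoclave [296.  207.4] 0.57 [0.6684 0.0045 0.0532]
top reagent [250.1 178.7] 0.75 [0.7461 0.1138 0.0694]
top collar [299.1 172.5] 0.69 [ 0.7777 -0.0069 -0.0005]
top collar [225.5 302.3] 0.25 [0.4398 0.1737 0.1224]
top tipbox [349.3 167.8] 0.75 [ 0.7797 -0.1401  0.0044]
top wrench [306.9 295.5] 0.97 [ 0.4524 -0.0074  0.0056]
```

View pics/scene0.png

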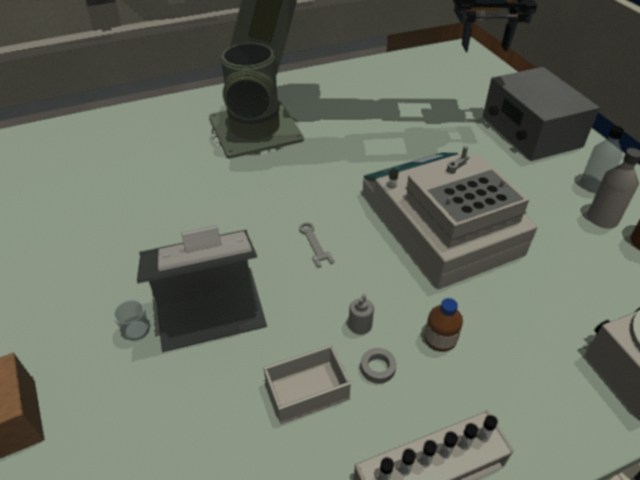

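View pics/top0.png

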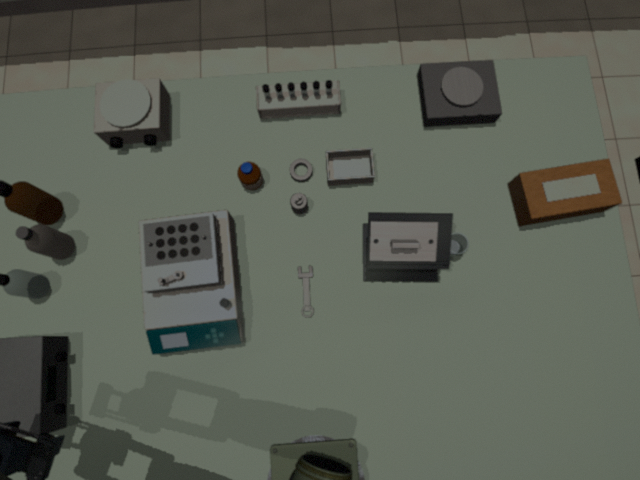

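The scene view shows the stand and cover at about (205,250) and the shaker with its block at (465,195). The top view shows the cover at (403,243), block at (180,252) and turnbutton knob near (180,275). The turnbutton is open. I'll move the wrist camera over the block next.

drive_tool --pt "0 0 40 -0.15 91" --pt "20 -15 40 -0.15 91" --pt "25 -25 30 -0.15 91" --pt "30 -30 20 -0.15 91" --pt "30 -30 20 -0.15 91" --pt "30 -30 10 -0.15 91" --pt "30 -30 10 -0.15 91" --pt "30 -30 0 -0.15 91"

```text
time_s: 2.2
ee_pos: [0.3814, 0.3533, 0.4107]
tool_rot: [2.18, 2.262, 0.006]
contact_force: [-0.1, -0.3, -0.7]
opening: 0.0908
gripper_force: 0.0
```

drive_tool --pt "30 -30 0 -0.04 91" --pt "30 -30 0 0 91" --pt "30 -20 0 0 91" --pt "20 -20 0 0 91" --pt "10 -10 0 0 91" --pt "0 0 0 0 91" --pt "0 0 0 0 91" --pt "0 0 0 0 91"

```text
time_s: 3.0
ee_pos: [0.4992, 0.2454, 0.4092]
tool_rot: [-2.216, -2.226, -0.001]
contact_force: [-0.1, 0.6, -1.3]
opening: 0.091
gripper_force: 0.0
```

```bash
cat > b.py <<'E'
from h import *
import sys
np.set_printoptions(precision=4,suppress=True)
o=get_obs();print(o["time_s"],o["ee_pos"],o["tool_rot"],o["joint_positions"])
im=cam("wrist");save(im,sys.argv[1]);print(im["T"][:3,3]);print(im["T_tool_cam"])
import pickle;pickle.dump(im,open(sys.argv[1]+".pkl","wb"))
for q in sys.argv[2:]:
    for d in tip_of("wrist",q)[:2]: print(q,np.round(d["pixel"],1),round(d["confidence"],2),deep(im,d["pixel"]))
E
python3 b.py w1.png shaker seat pivot vial
```

```text
3.0 [0.4992 0.2454 0.4092] [-2.216  -2.2262 -0.0007] [0.4359 0.2359 1.2646 0.0006 1.6409 0.4313]
[0.4994 0.3128 0.5554]
[[-0.0005 -0.9713 -0.2377  0.0675]
 [ 1.     -0.0007  0.0011  0.0005]
 [-0.0012 -0.2377  0.9713 -0.1461]
 [ 0.      0.      0.      1.    ]]
vial [269.3 257.5] 0.52 [0.4413 0.1843 0.123 ]
```

View pics/w1.png

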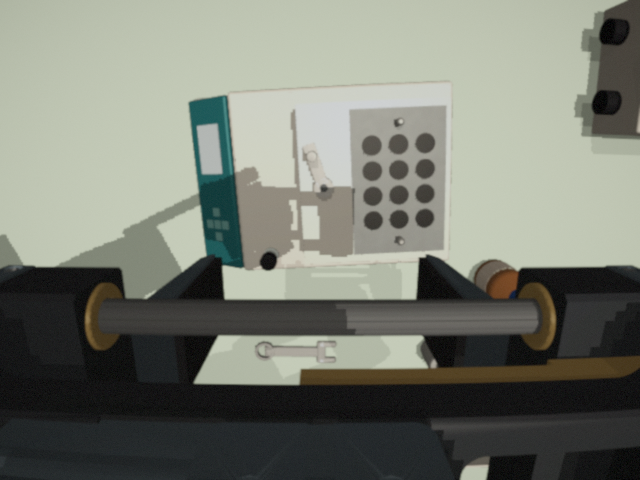

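The wrist view shows the pin tips at about (400,121) and (400,240). The turnbutton pivot is at about (325,187) and the knob at (311,156), so it sits open at roughly 2 rad. I'll take a second view from a shifted wrist.

drive_tool --pt "15 -10 -20 0 91" --pt "15 -10 -20 0 91" --pt "15 0 -20 0 91" --pt "15 0 -20 0 91" --pt "0 0 0 0 91" --pt "0 0 0 0 91" --pt "0 0 0 0 91" --pt "0 0 0 0 91"

```text
time_s: 4.05
ee_pos: [0.5599, 0.2247, 0.3306]
tool_rot: [2.217, 2.225, 0.004]
contact_force: [0.2, 0.2, -0.0]
opening: 0.0908
gripper_force: 0.0
```

```bash
python3 b.py w2.png shaker seat pivot vial
python3 - <<'E'
import cv2
a=cv2.imread('pics/w1.png')[90:270,285:465];b=cv2.imread('pics/w2.png')[60:300,230:490]
a=cv2.resize(a,(390,390),interpolation=3);b=cv2.resize(b,(400,369),interpolation=3)
import numpy as np
c=np.zeros((390,790,3),'uint8');c[:,:390]=a;c[:369,390:]=b;cv2.imwrite('pics/c1.png',c)
E
```

```text
4.05 [0.5599 0.2247 0.3306] [2.2168 2.2246 0.0038] [0.3626 0.3249 1.3292 0.     1.4848 0.3591]
[0.5598 0.2921 0.4768]
[[-0.0005 -0.9713 -0.2377  0.0675]
 [ 1.     -0.0007  0.0011  0.0005]
 [-0.0012 -0.2377  0.9713 -0.1461]
 [ 0.      0.      0.      1.    ]]
vial [201.1 256.5] 0.78 [0.4447 0.1855 0.1148]
```

View pics/c1.png

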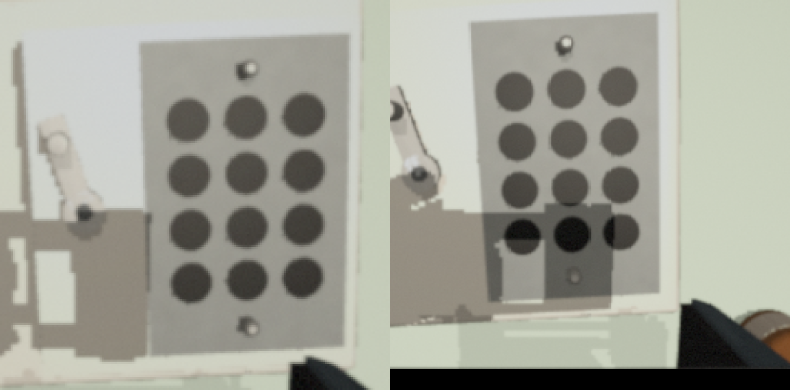

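```bash
cat > c.py <<'E'
from h import *
import pickle
np.set_printoptions(precision=4,suppress=True)
a=pickle.load(open('w1.png.pkl','rb'));b=pickle.load(open('w2.png.pkl','rb'))
P={'pinU':((400.4,121.8),(344.4,88)),'pinL':((400.8,241.4),(349.6,240.1)),'lower':((323.8,188.3),(248.8,173.1)),'upper':((311.3,156),(233.9,132.2))}
for k,(p,q) in P.items():
    print(k,*tri(ray(a,p),ray(b,q)),deep(a,p),deep(b,q),'z.156:',at_z(a,p,.157),at_z(b,q,.157))
# block top edges yaw: depth points in world
im=cam("top")
def cloud(im,s=1):
    v,u=np.mgrid[0:480:s,0:640:s];z=im["z_map"][::s,::s]
    K=np.array([[im["fx"],0,im["cx"]],[0,im["fy"],im["cy"]],[0,0,1.]])
    n=cv2.undistortPoints(np.stack([u.ravel(),v.ravel()],1)[:,None].astype(float),K,np.array([im["k1"],0,0,0.]))[:,0]
    z=z.ravel();m=z>0
    return (np.c_[n,np.ones(len(n))]*z[:,None])[m]@im["T"][:3,:3].T+im["T"][:3,3]
sc=cam("scene")
for n,i in (("top",im),("scene",sc),("w1",a)):
    C=cloud(i)
    m=(abs(C[:,2]-.145)<.008)&(C[:,1]>.1)&(C[:,1]<.4)&(C[:,0]>.4)&(C[:,0]<.72)
    print(n,'block',m.sum(),C[m,2].mean(),cv2.minAreaRect(C[m,:2].astype(np.float32)))
    # cover plane on stand
    m=(C[:,2]>.105)&(C[:,2]<.22)&(C[:,1]<-.12)&(C[:,1]>-.345)&(C[:,0]>.42)&(C[:,0]<.68)
    D=C[m]
    if len(D)<50: continue
    best=0
    rng=np.random.default_rng(0)
    for _ in range(500):
        t=D[rng.choice(len(D),3,False)];nv=np.cross(t[1]-t[0],t[2]-t[0]);nv/=np.linalg.norm(nv)+1e-12;nv*=np.sign(nv[2])
        if nv[2]<.8: continue
        k=abs((D-t[0])@nv)<.003
        if k.sum()>best: best=k.sum();K_=k
    E=D[K_];c=E.mean(0);nv=np.linalg.svd(E-c)[2][2];nv*=np.sign(nv[2])
    print(n,'slope',len(D),best,c,nv,np.degrees(np.arccos(nv[2])),'az',np.degrees(np.arctan2(nv[1],nv[0])))
E
python3 c.py
```

```text
pinU [0.5801 0.3361 0.1584] [np.float64(0.07644179478496059), np.float64(0.07644179478495422)] [0.5799 0.336  0.1591] [0.58   0.336  0.1597] z.156: [0.5803 0.3361 0.157 ] [0.5802 0.3364 0.157 ]
pinL [0.5866 0.2132 0.1582] [np.float64(0.02412698111862174), np.float64(0.024126981118607886)] [0.5863 0.2135 0.1596] [0.5865 0.2135 0.1593] z.156: [0.5868 0.2128 0.157 ] [0.5867 0.2129 0.157 ]
lower [0.504  0.27   0.1652] [np.float64(0.07615053855084208), np.float64(0.07615053855081645)] [0.504  0.2699 0.1651] [0.504  0.2701 0.165 ] z.156: [0.5041 0.269  0.157 ] [0.5026 0.2695 0.157 ]
upper [0.4913 0.302  0.1559] [np.float64(0.32226157506168757), np.float64(0.32226157506170927)] [0.4919 0.3026 0.1873] [0.4964 0.3016 0.1795] z.156: [0.4912 0.3018 0.157 ] [0.4917 0.3023 0.157 ]
top block 2045 0.14462647904349085 ((0.5601452589035034, 0.27372318506240845), (0.16198067367076874, 0.16972026228904724), 3.309196710586548)
top slope 4670 2616 [ 0.5464 -0.2504  0.1536] [-0.4084  0.0027  0.9128] 24.10394846101815 az 179.61779289619125
scene block 4859 0.14420240734835302 ((0.5587664842605591, 0.27233588695526123), (0.16367188096046448, 0.17592349648475647), 3.2281417846679688)
scene slope 6090 2122 [ 0.5633 -0.2514  0.1608] [-0.3688  0.0146  0.9294] 21.66116874878332 az 177.7358936446695
w1 block 23122 0.14563583344084677 ((0.5584754943847656, 0.27344754338264465), (0.16113337874412537, 0.17110446095466614), 3.1102094650268555)
```

Pins were triangulated at (0.5801,0.3361) and (0.5866,0.2132), 123 mm apart with z about 0.158. That gives a centre of (0.5834,0.2747) and a shaker yaw of about 0.053. Now to the stand.

drive_tool --pt "0 -30 20 0 91" --pt "0 -45 20 0 91" --pt "0 -45 10 0 91" --pt "0 -45 0 0 91" --pt "0 -45 0 0 91" --pt "0 -45 0 0 91" --pt "0 -45 0 0 91" --pt "0 -45 0 0 91"

```text
time_s: 5.2
ee_pos: [0.5598, -0.1224, 0.3792]
tool_rot: [2.218, 2.224, 0.001]
contact_force: [1.1, 0.3, 0.0]
opening: 0.091
gripper_force: 0.0
```

drive_tool --pt "0 -45 0 0 91" --pt "0 -45 0 0 91" --pt "0 -40 0 0 60" --pt "0 -25 0 0 60" --pt "0 0 0 0 60" --pt "0 0 0 0 60" --pt "0 0 0 0 60" --pt "0 0 0 0 60"

```text
time_s: 6.0
ee_pos: [0.5603, -0.2743, 0.3793]
tool_rot: [2.216, 2.226, 0.001]
contact_force: [0.1, -0.0, -0.2]
opening: 0.06
gripper_force: 0.0
```

```bash
python3 b.py w3.png fin cover stand beaker
```

```text
6.0 [ 0.5603 -0.2743  0.3793] [2.2161 2.2264 0.0006] [-0.4739  0.3553  1.1674  0.0003  1.6185 -0.4785]
[ 0.5604 -0.2068  0.5255]
[[-0.0005 -0.9713 -0.2377  0.0675]
 [ 1.     -0.0007  0.0011  0.0005]
 [-0.0012 -0.2377  0.9713 -0.1461]
 [ 0.      0.      0.      1.    ]]
fin [282.5 175.1] 0.91 [ 0.5286 -0.2329  0.1866]
cover [304.3 176.4] 0.72 [ 0.5467 -0.2358  0.1636]
beaker [308.2 273. ] 0.6 [ 0.5499 -0.3329  0.1562]
```

drive_tool --pt "-15 0 -20 0 50" --pt "-15 0 -20 0 50" --pt "0 0 0 0 50" --pt "0 0 0 0 50" --pt "0 0 0 0 50" --pt "0 0 0 0 50" --pt "0 0 0 0 50" --pt "0 0 0 0 50"

```text
time_s: 7.05
ee_pos: [0.5305, -0.2757, 0.3392]
tool_rot: [2.217, 2.225, 0.0]
contact_force: [-0.4, 0.5, 0.1]
opening: 0.0499
gripper_force: 0.0
```

```bash
python3 b.py w4.png fin cover stand beaker
python3 - <<'E'
import cv2,numpy as np
a=cv2.imread('pics/w3.png')[:360,120:520];b=cv2.imread('pics/w4.png')[:360,120:520]
cv2.imwrite('pics/c2.png',np.hstack([a,b]))
E
```

```text
7.05 [ 0.5305 -0.2757  0.3392] [2.2174 2.2245 0.0004] [-0.4985  0.3147  1.3233  0.      1.5029 -0.5017]
[ 0.5307 -0.2081  0.4854]
[[-0.0005 -0.9713 -0.2377  0.0675]
 [ 1.     -0.0007  0.0011  0.0005]
 [-0.0012 -0.2377  0.9713 -0.1461]
 [ 0.      0.      0.      1.    ]]
fin [314.9 176.6] 0.82 [ 0.5276 -0.2323  0.1866]
cover [338.6 176.1] 0.92 [ 0.5471 -0.2338  0.1618]
beaker [314.4 179.5] 0.17 [ 0.5272 -0.2346  0.1856]
```

View pics/c2.png

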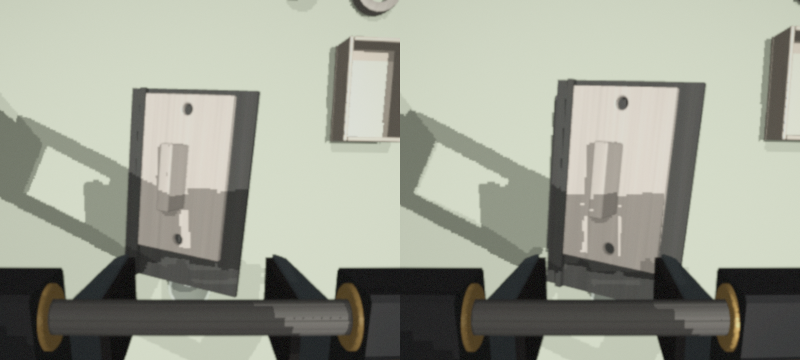

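Both views show the cover with its holes, w3 at (308,108) and (298,239), w4 at (342,103) and (328,248). The fin top is near (283,175) and (315,177).

```bash
cat > d.py <<'E'
from h import *
import pickle
np.set_printoptions(precision=4,suppress=True)
a=pickle.load(open('w3.png.pkl','rb'));b=pickle.load(open('w4.png.pkl','rb'))
H=[]
for k,p,q in (('hU',(308,108),(342,102.5)),('hL',(298,239),(328,248)),('fin',(282.5,175.1),(314.9,176.6))):
    t=tri(ray(a,p),ray(b,q));H.append(t[0]);print(k,*t)
d=H[0]-H[1];print('sep',np.linalg.norm(d),'mid',(H[0]+H[1])/2,'yaw',np.arctan2(-d[0],d[1]))
for im in (a,b):
    v,u=np.mgrid[60:300,200:460];z=im["z_map"][60:300,200:460].ravel()
    K=np.array([[im["fx"],0,im["cx"]],[0,im["fy"],im["cy"]],[0,0,1.]])
    n=cv2.undistortPoints(np.stack([u.ravel(),v.ravel()],1)[:,None].astype(float),K,np.array([im["k1"],0,0,0.]))[:,0]
    C=(np.c_[n,np.ones(len(n))]*z[:,None])@im["T"][:3,:3].T+im["T"][:3,3]
    br=im["color"][60:300,200:460].mean(2).ravel()
    m=(C[:,2]>.11)&(C[:,2]<.2)&(C[:,0]>.46)&(C[:,0]<.64)&(C[:,1]<-.13)&(C[:,1]>-.33)
    D=C[m]
    # cover plane: around holes mid
    c0=(H[0]+H[1])/2; w=np.array([-np.sin(np.radians(25)),0,np.cos(np.radians(25))])
    for _ in range(4):
        s=(abs((D-c0)@w)<.0035)&(np.linalg.norm(D-c0,axis=1)<.085)
        E=D[s];c=E.mean(0);w=np.linalg.svd(E-c,full_matrices=False)[2][2];w*=np.sign(w[2]);c0=c
    h=(D-c)@w
    print('plane',s.sum(),w,np.degrees(np.arccos(w[2])),'az',np.degrees(np.arctan2(w[1],w[0])),'mid height off',((H[0]+H[1])/2-c)@w)
    F=D[(h>.03)&(h<.038)]
    print('fin top',len(F),F.mean(0),F[:,2].min(),F[:,2].max(),cv2.minAreaRect(F[:,:2].astype(np.float32)), 'h',np.median((F-c)@w))
E
python3 d.py
```

```text
hU [ 0.5498 -0.1732  0.1472] [np.float64(0.2224978705450174), np.float64(0.22249787054506007)]
hL [ 0.5392 -0.3009  0.1429] [np.float64(0.0030253112453322456), np.float64(0.0030253112453930836)]
fin [ 0.5274 -0.2335  0.1745] [np.float64(0.27326194718623936), np.float64(0.2732619471862616)]
sep 0.12820968005869804 mid [ 0.5445 -0.2371  0.1451] yaw -0.08343823679146574
plane 4009 [-0.4107  0.0355  0.9111] 24.347557728784324 az 175.06169068134733 mid height off -0.005143427268253287
fin top 315 [ 0.5362 -0.2346  0.1844] 0.18036071166360196 0.18796323242636004 ((0.532056987285614, -0.23536983132362366), (0.059574246406555176, 0.013622190803289413), 85.87703704833984) h 0.034306182837494016
plane 5031 [-0.4159  0.0349  0.9087] 24.66800211434746 az 175.19808306406574 mid height off -0.0048012287471231735
fin top 326 [ 0.5362 -0.2354  0.1842] 0.18023317215936202 0.1878674194729884 ((0.5314927101135254, -0.23541276156902313), (0.05946823209524155, 0.014609855599701405), 85.20117950439453) h 0.03448368780709693
```

drive_tool --pt "2 20 -20 -0.044 36" --pt "2 19 -20 -0.044 36" --pt "1 0 -25 0 36" --pt "0 0 -25 0 36" --pt "0 0 -20 0 36" --pt "0 0 -15 0 36" --pt "0 0 0 0 36" --pt "0 0 0 0 36" --squeeze 8

```text
time_s: 8.1
ee_pos: [0.5354, -0.2367, 0.2144]
tool_rot: [2.314, 2.125, 0.0]
contact_force: [-0.2, -0.3, 0.5]
opening: 0.0359
gripper_force: 0.0
```

drive_tool --pt "0 0 -10 0 36" --pt "0 0 -8 0 36" --pt "0 0 -3 0 36" --pt "0 0 0 0 36" --pt "0 0 0 0 30" --pt "0 0 0 0 26" --pt "0 0 0 0 24" --pt "0 0 0 0 22"

```text
time_s: 8.9
ee_pos: [0.5342, -0.2366, 0.1931]
tool_rot: [-2.313, -2.124, 0.002]
contact_force: [-3.9, -0.6, 1.9]
opening: 0.0223
gripper_force: 1.8
```

drive_tool --pt "0 0 1 0 18" --pt "0 0 2 0 16" --pt "0 0 3 0 14" --pt "0 0 3 0 10" --pt "0 0 3 0 10" --pt "0 0 3 0 10" --pt "0 0 3 0 10" --pt "0 0 3 0 10" --squeeze 20

```text
time_s: 9.7
ee_pos: [0.5359, -0.2367, 0.2142]
tool_rot: [2.313, 2.124, 0.002]
contact_force: [-0.1, 1.1, -0.5]
opening: 0.012
gripper_force: 19.6
```

drive_tool --pt "0 0 5 0 10" --pt "0 0 10 0 10" --pt "0 0 15 0 10" --pt "0 0 20 0 10" --pt "0 0 20 0 10" --pt "0 0 20 0 10" --pt "0 0 10 0 10" --pt "0 0 0 0 10" --squeeze 45

```text
time_s: 10.5
ee_pos: [0.5357, -0.2368, 0.3156]
tool_rot: [2.312, 2.123, 0.002]
contact_force: [-0.5, 0.8, -1.9]
opening: 0.0115
gripper_force: 44.7
```

```bash
python3 b.py w5.png fin cover
python3 - <<'E'
from h import *
im=cam("scene");p=[int(x) for x in proj(im,get_obs()["ee_pos"])];print(p)
a=cv2.imread('pics/w5.png')
c=im["color"][:,:,::-1];r0,c0=max(p[1]-110,0),max(p[0]-100,0);s=cv2.resize(c[r0:r0+200,c0:c0+200],(400,400))
b=a[:360,120:520];print(r0,c0)
o=np.zeros((400,800,3),'uint8');o[:,:400]=s;o[:360,400:]=b;cv2.imwrite('pics/c3.png',o)
E
```

```text
10.5 [ 0.5357 -0.2368  0.3156] [2.3116 2.1231 0.002 ] [-0.436   0.2992  1.4028  0.      1.4363 -0.351 ]
[ 0.5414 -0.1694  0.4616]
[[-0.0005 -0.9714 -0.2376  0.0675]
 [ 1.     -0.0007  0.001   0.0004]
 [-0.0012 -0.2376  0.9714 -0.1461]
 [ 0.      0.      0.      1.    ]]
fin [318.7 301.9] 0.82 [ 0.5387 -0.2026  0.3837]
cover [322.8 270.4] 0.84 [ 0.5389 -0.2213  0.3067]
[185, 169]
59 85
```

View pics/c3.png

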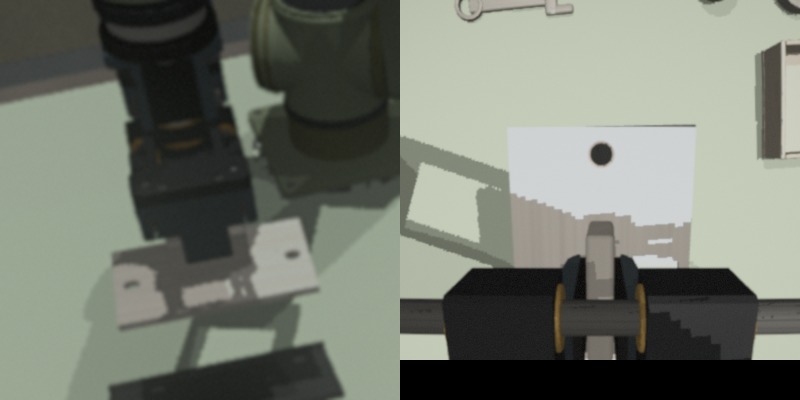

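The cover hangs level in the grip. The wrist view shows its upper hole at about (320,153). I'll measure its plane and offset in the hand.

```bash
cat > e.py <<'E'
from h import *
import pickle
np.set_printoptions(precision=4,suppress=True)
im=pickle.load(open('w5.png.pkl','rb'));o=get_obs()
v,u=np.mgrid[125:260,225:430];z=im["z_map"][125:260,225:430].ravel()
K=np.array([[im["fx"],0,im["cx"]],[0,im["fy"],im["cy"]],[0,0,1.]])
n=cv2.undistortPoints(np.stack([u.ravel(),v.ravel()],1)[:,None].astype(float),K,np.array([im["k1"],0,0,0.]))[:,0]
C=(np.c_[n,np.ones(len(n))]*z[:,None])@im["T"][:3,:3].T+im["T"][:3,3]
D=C[(C[:,2]>.24)&(C[:,2]<.3)]
c=np.median(D,0)
for _ in range(3):
    E=D[abs(D[:,2]-c[2])<.006] if _==0 else D[abs((D-c)@w)<.003]
    c=E.mean(0);w=np.linalg.svd(E-c,full_matrices=False)[2][2];w*=np.sign(w[2])
print('plane',len(E),c,'n',w)
g=im["color"].mean(2)[138:170,305:337]; B=(g<110).astype(np.uint8)
_,_,st,ce=cv2.connectedComponentsWithStats(B);i=1+np.argmax(st[1:,4]);px=ce[i]+[305,138];print(px,st[i])
O,d=ray(im,px);h=O+d*((c-O)@w)/(d@w);print('hole',h)
t=o["ee_pos"];yaw=2*np.arctan2(o["tool_rot"][1],o["tool_rot"][0])-np.pi/2
print('yaw',yaw)
dx,dy=(h-t)[:2];cs,s=np.cos(yaw),np.sin(yaw);print('hole rel in cover axes mm',1e3*(dx*cs+dy*s),1e3*(-dx*s+dy*cs),1e3*(h-t)[2])
E2=E[:,:2].astype(np.float32);print(cv2.minAreaRect(E2))
# far edge, side edges in cover axes
q=(E-t)[:,:2]@np.array([[cs,-s],[s,cs]]);print('x range',np.percentile(q[:,0],[.5,99.5]),'ymax',np.percentile(q[:,1],99.7))
for lo,hi in ((.03,.045),(.045,.06),(.06,.072)):
    k=q[(q[:,1]>lo)&(q[:,1]<hi)];print(lo,k[:,0].min(),k[:,0].max())
E
python3 e.py
```

```text
plane 22587 [ 0.541  -0.1917  0.2728] n [-0.0223  0.0006  0.9998]
[320.9317 153.7514] [  6   5  21  22 366]
hole [ 0.5424 -0.174   0.2728]
yaw -6.36820787748118
hole rel in cover axes mm 2.396447505932225 62.85793794234779 -39.79739714912173
((0.5405374765396118, -0.1941382735967636), (0.06600303947925568, 0.09072873741388321), 85.06599426269531)
x range [-0.0422  0.0469] ymax 0.07542041868765466
0.03 -0.04270876349254359 0.04755043675639691
0.045 -0.042823580417084346 0.04762053563031076
0.06 -0.04303242519138564 0.04768962590206255
```

drive_tool --pt "0 15 0 0 10" --pt "5 30 0 0 10" --pt "5 40 0 0.03 10" --pt "5 40 0 0.03 10" --pt "5 40 0 0.03 10" --pt "5 40 0 0.03 10" --pt "5 40 0 0.018 10" --pt "5 40 0 0 10"

```text
time_s: 11.5
ee_pos: [0.5693, 0.051, 0.3135]
tool_rot: [-2.16, -2.279, 0.001]
contact_force: [1.0, -0.3, -2.5]
opening: 0.0118
gripper_force: 44.7
```

drive_tool --pt "5 40 0 0 10" --pt "5 40 0 0 10" --pt "0 40 0 0 10" --pt "0 40 0 0 10" --pt "0 35 -20 0 10" --pt "0 20 -20 0 10" --pt "0 10 -10 0 10" --pt "0 0 -10 0 10"

```text
time_s: 12.3
ee_pos: [0.5793, 0.2748, 0.2528]
tool_rot: [-2.159, -2.281, 0.002]
contact_force: [-0.0, -0.4, -1.7]
opening: 0.0118
gripper_force: 44.7
```

```bash
python3 b.py w6.png cover
python3 - <<'E'
import cv2
a=cv2.imread('pics/w6.png')
cv2.imwrite('pics/c4.png',cv2.resize(a[80:280,190:450],(780,600),interpolation=3))
E
```

```text
12.3 [0.5793 0.2748 0.2528] [-2.159  -2.2813  0.0016] [0.4249 0.4187 1.3769 0.0002 1.3472 0.3697]
[0.5764 0.3422 0.3989]
[[-0.0005 -0.9713 -0.2378  0.0675]
 [ 1.     -0.0007  0.0011  0.0006]
 [-0.0012 -0.2378  0.9713 -0.1461]
 [ 0.      0.      0.      1.    ]]
cover [322.6 271.8] 0.77 [0.5804 0.29   0.2441]
```

View pics/c4.png

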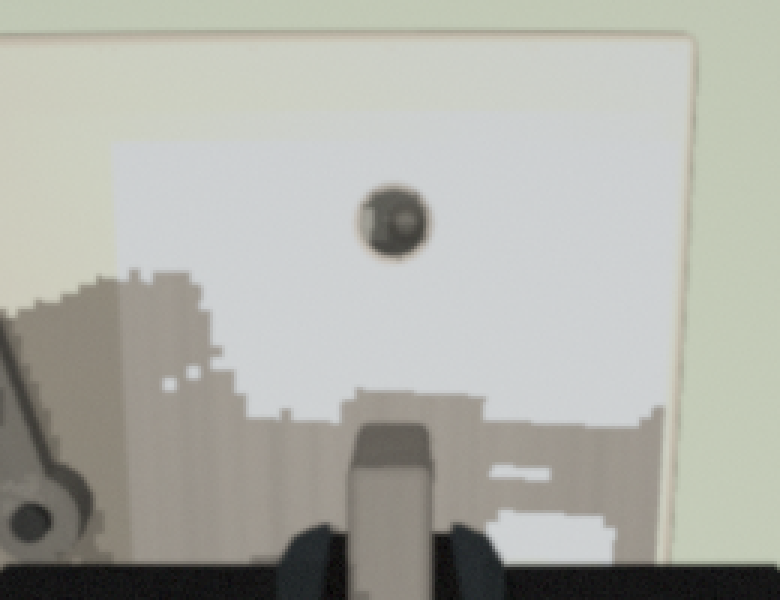

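The pin shows through the hole: the tip is at (325,153) and the hole centre at (321.3,153.7). I'll work out the remaining offset.

Run:
```python
from h import *
import pickle
im=pickle.load(open('w6.png.pkl','rb'));o=get_obs()
h=at_z(im,(321.3,153.7),o["ee_pos"][2]-.0398);p=at_z(im,(325,153.0),.159)
print(h,p,(p-h)*1e3,2*np.arctan2(o["tool_rot"][1],o["tool_rot"][0])-np.pi/2)
```

```text
[0.57730389 0.33802788 0.2126959 ] [0.57980274 0.33735971 0.159     ] [  2.49885389  -0.66817207 -53.69589889] -6.230325076830869
```

drive_tool --pt "2 -1 -10 0 10" --pt "0 0 -15 0 10" --pt "0 0 -10 0 10" --pt "0 0 -7 0 10" --pt "0 0 0 0 10" --pt "0 0 0 0 10" --pt "0 0 -3 0 10" --pt "0 0 -3 0 10"

```text
time_s: 13.2
ee_pos: [0.5824, 0.2726, 0.2064]
tool_rot: [2.161, 2.279, 0.002]
contact_force: [0.3, 0.1, -1.6]
opening: 0.0117
gripper_force: 44.7
```

drive_tool --pt "0 0 -2 0 10" --pt "0 0 -2 0 10" --pt "0 0 -2 0 10" --pt "0 0 -2 0 10" --pt "0 0 0 0 10" --pt "0 0 0 0 10" --pt "0 0 0 0 10" --pt "0 0 0 0 10"

```text
time_s: 14.0
ee_pos: [0.5822, 0.2724, 0.1981]
tool_rot: [2.162, 2.279, 0.001]
contact_force: [0.2, -0.4, -0.7]
opening: 0.012
gripper_force: 44.7
```

drive_tool --pt "0 0 -2 0 10" --pt "0 0 -2 0 10" --pt "0 0 -2 0 10" --pt "0 0 -1 0 10" --pt "0 0 0 0 10" --pt "0 0 0 0 10" --pt "0 0 0 0 10" --pt "0 0 0 0 10"

```text
time_s: 14.8
ee_pos: [0.5827, 0.2725, 0.194]
tool_rot: [2.16, 2.279, 0.005]
contact_force: [-1.4, -1.6, 9.8]
opening: 0.0117
gripper_force: 45.0
```

drive_tool --pt "0 0 0 0 13" --pt "0 0 0 0 16" --pt "0 0 0 0 20" --pt "0 0 0 0 24" --pt "0 0 0 0 24" --pt "0 0 10 0 24" --pt "0 0 20 0 24" --pt "0 0 20 0 24"

```text
time_s: 15.6
ee_pos: [0.5821, 0.2724, 0.2419]
tool_rot: [-2.162, -2.279, 0.0]
contact_force: [-0.1, 0.5, -0.9]
opening: 0.0241
gripper_force: 0.0
```

drive_tool --pt "0 0 30 0 24" --pt "0 0 30 0 24" --pt "0 0 20 0 24" --pt "0 0 20 0 24" --pt "0 0 0 0 0" --pt "0 0 0 0 0" --pt "0 0 0 0 0" --pt "0 0 0 0 0"

```text
time_s: 16.4
ee_pos: [0.5817, 0.2722, 0.3395]
tool_rot: [-2.161, -2.279, 0.004]
contact_force: [0.2, 0.4, 0.3]
opening: 0.0
gripper_force: 0.0
```

```bash
python3 b.py w7.png fin cover pivot
python3 - <<'E'
from h import *
import pickle
np.set_printoptions(precision=4,suppress=True)
im=pickle.load(open('w7.png.pkl','rb'))
v,u=np.mgrid[0:480,0:640];z=im["z_map"].ravel()
K=np.array([[im["fx"],0,im["cx"]],[0,im["fy"],im["cy"]],[0,0,1.]])
n=cv2.undistortPoints(np.stack([u.ravel(),v.ravel()],1)[:,None].astype(float),K,np.array([im["k1"],0,0,0.]))[:,0]
C=(np.c_[n,np.ones(len(n))]*z[:,None])@im["T"][:3,:3].T+im["T"][:3,3]
q=(C[:,:2]-[.5833,.2747])@np.array([[np.cos(.053),-np.sin(.053)],[np.sin(.053),np.cos(.053)]])
m=(abs(q[:,0])<.043)&(abs(q[:,0])>.012)&(abs(q[:,1])<.072)&(abs(C[:,2]-.151)<.012)
D=C[m];A=np.c_[q[m],np.ones(m.sum())];s=np.linalg.lstsq(A,D[:,2],rcond=None)[0];print('plane slopes,z',s,m.sum(),np.std(D[:,2]-A@s))
m=(q[:,0]>-.04)&(q[:,0]<.04)&(abs(q[:,1])<.05)&(C[:,2]>.178)&(C[:,2]<.2)
print('fin top',C[m].mean(0),m.sum())
cv2.imwrite('pics/c5.png',im["color"][:300,100:500,::-1].repeat(2,0).repeat(2,1)[:600])
E
```

```text
16.4 [0.5817 0.2722 0.3395] [-2.1611 -2.2789  0.0038] [ 0.4198  0.3934  1.2051 -0.      1.5458  0.3668]
[0.5791 0.3398 0.4856]
[[-0.0005 -0.9713 -0.2378  0.0675]
 [ 1.     -0.0007  0.0011  0.0006]
 [-0.0012 -0.2378  0.9713 -0.1461]
 [ 0.      0.      0.      1.    ]]
fin [321.6 230.3] 0.72 [0.5836 0.273  0.1855]
cover [319.1 221.2] 0.79 [0.5813 0.2802 0.1852]
plane slopes,z [0.0016 0.0004 0.1513] 9062 0.0007346368161449952
fin top [0.5829 0.2776 0.185 ] 997
```

View pics/c5.png

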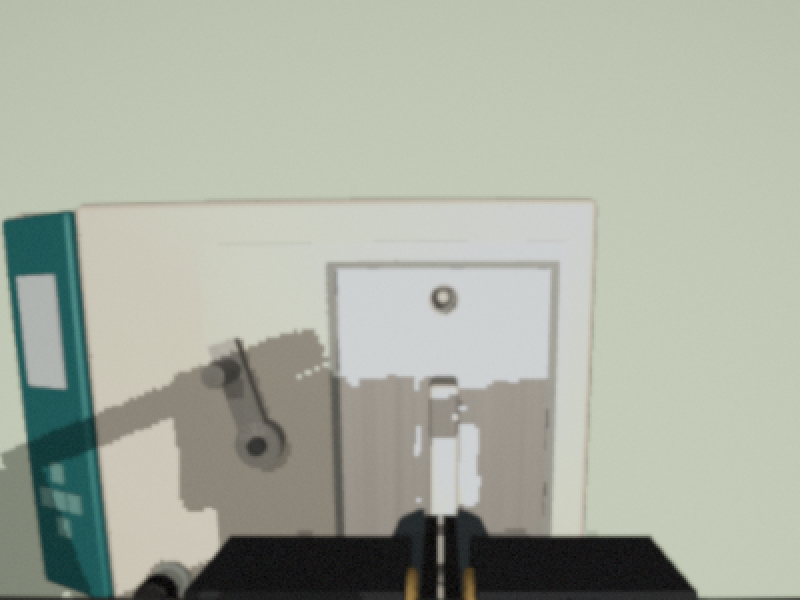

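The cover is seated: its top is level at z = 0.151 and the pin shows in the hole at (443,298) of the crop. The knob top is at about wrist px (210,186) and the pivot at (228.5,222.5).

Run:
```python
from h import *
import pickle
im=pickle.load(open('w7.png.pkl','rb'));w1=pickle.load(open('w1.png.pkl','rb'))
k=at_z(im,(210,186.5),.187);p=at_z(im,(228.5,222.5),.165)
print('knob',k,deep(im,(210,186.5)),'pivot',p,deep(im,(228.5,222.5)),np.hypot(*(k-p)[:2]),np.arctan2(*(k-p)[1::-1]))
print('tri',tri(ray(im,(210,186.5)),ray(w1,(311.3,156))))
```

```text
knob [0.49507939 0.30362495 0.187     ] [0.49513204 0.30364762 0.18718725] pivot [0.50443006 0.27106208 0.165     ] [0.50443176 0.27106365 0.1650073 ] 0.03387882858945445 1.8504297298144545
tri (array([0.49162762, 0.30220085, 0.17479303]), [np.float64(0.05701608103846424), np.float64(0.05701608103835522)])
```

drive_tool --pt "-22 8 0 0.06 30" --pt "-22 8 0 0.06 30" --pt "-22 7 0 0.06 30" --pt "-22 7 0 0.047 30" --pt "0 0 -30 0 30" --pt "0 0 -30 0 30" --pt "0 0 -30 0 30" --pt "0 0 -20 0 30" --squeeze 10

```text
time_s: 17.4
ee_pos: [0.4932, 0.302, 0.2287]
tool_rot: [-1.889, -2.509, 0.004]
contact_force: [-0.1, -0.5, -0.7]
opening: 0.03
gripper_force: 0.0
```

drive_tool --pt "0 0 -18 0 30" --pt "0 0 -14 0 30" --pt "0 0 -4 0 30" --pt "0 0 0 0 30" --pt "0 0 0 0 20" --pt "0 0 0 0 14" --pt "0 0 0 0 10" --pt "0 0 0 0 8"

```text
time_s: 18.2
ee_pos: [0.494, 0.3026, 0.1956]
tool_rot: [-1.89, -2.51, -0.001]
contact_force: [-1.9, 0.2, 2.5]
opening: 0.0093
gripper_force: 10.0
```

drive_tool --pt "4.6 1 0 -0.14 8" --pt "4.8 0.3 0 -0.14 8" --pt "4.7 -0.3 0 -0.14 8" --pt "4.7 -1 0 -0.14 8" --pt "4.5 -1.6 0 -0.14 8" --pt "4.2 -2.2 0 -0.14 8" --pt "0 0 0 0 8" --pt "0 0 0 0 8"

```text
time_s: 19.0
ee_pos: [0.5217, 0.298, 0.1955]
tool_rot: [2.746, 1.524, 0.0]
contact_force: [-1.0, -3.2, 4.2]
opening: 0.0097
gripper_force: 10.0
```

drive_tool --pt "3.8 -2.8 0 -0.14 8" --pt "3.4 -3.3 0 -0.14 8" --pt "2.9 -3.8 0 -0.14 8" --pt "2.4 -4.1 0 -0.14 8" --pt "1.8 -4.4 0 -0.14 8" --pt "1.1 -4.6 0 -0.14 8" --pt "0.4 -4 0 -0.12 8" --pt "0 0 0 0 8"

```text
time_s: 19.8
ee_pos: [0.537, 0.2714, 0.1955]
tool_rot: [3.14, 0.083, -0.001]
contact_force: [-3.1, -1.9, 5.2]
opening: 0.0094
gripper_force: 10.0
```

drive_tool --pt "0 0 0 0 12" --pt "0 0 0 0 16" --pt "0 0 0 0 22" --pt "0 0 0 0 22" --pt "0 0 10 0 22" --pt "0 0 30 0 22" --pt "0 0 40 0 22" --pt "0 0 40 0 22"

```text
time_s: 20.6
ee_pos: [0.5373, 0.2716, 0.3168]
tool_rot: [3.141, 0.081, -0.0]
contact_force: [0.2, -0.2, 0.8]
opening: 0.0221
gripper_force: 0.0
```

drive_tool --pt "-20 0 20 0 22" --pt "-40 0 10 0 22" --pt "-40 0 0 0 22" --pt "-40 0 0 0 22" --pt "-20 0 0 0 22" --pt "0 0 0 0 22" --pt "0 0 0 0 22" --pt "0 0 0 0 22"

```text
time_s: 21.4
ee_pos: [0.3785, 0.2718, 0.3451]
tool_rot: [-3.141, -0.079, -0.001]
contact_force: [0.7, 0.1, -0.0]
opening: 0.0222
gripper_force: 0.0
```

Run:
```python
from h import *
np.set_printoptions(precision=4,suppress=True)
o=get_obs();print(o["time_s"],o["ee_pos"],o["contact_force"])
t=cam("top");w=cam("scene")
A=cv2.resize(t["color"][190:370,120:260],(390,501),interpolation=3);B=cv2.resize(w["color"][120:290,340:550],(410,332),interpolation=3)
c=np.zeros((501,800,3),'uint8');c[:,:390]=A;c[:332,390:]=B;cv2.imwrite("pics/c6.png",c[:,:,::-1])
```

```text
21.4 [0.3785 0.2718 0.3451] [ 0.7162  0.1334 -0.0362]
```

View pics/c6.png

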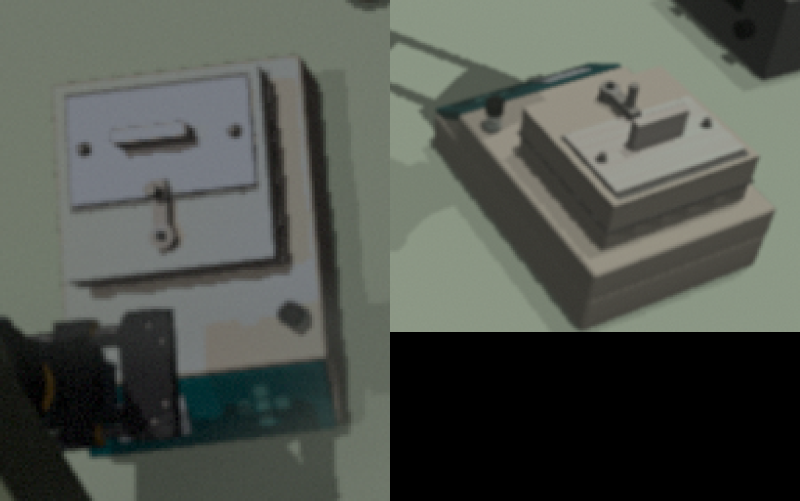

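The top view shows the turnbutton arm running from the pivot at (165,237) straight over the cover's edge to (158,185). The cover lies flat on both pins, the vial is in place and the arm is clear.

```bash
python3 -c "
from plant import *
print(sign_off())"
```

```text
the job is handed in; nothing more can be done
None
```

The cover is flat and fully down on both pins, the turnbutton is closed over its edge, and the job was handed in at about 21 s with the arm clear; no verdict came back from the hand-in.

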